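Pair the lacquered tea cups with their saucers

ROBOT

A 6-joint arm with a two-finger parallel gripper is mounted at the origin on the work surface. World frame = base frame: x ahead of the robot, y to its left, z up, the work surface at z = 0. Lengths are in m, angles in rad, forces in N, time in s.
With the tool pointing down it reaches from about 0.275 to 0.825 m from the base axis. Payload 5.2 kg.
Tool frame: the origin (TCP) lies midway between the tips of the shut fingers; the grasp point (between the pads) lies arm.grasp_offset behind it (arm.grasp_offset is the distance from the TCP to the grasp point, in m); z points along the fingers, y is the line along which they close (so a half turn about z gives the same grasp; the last joint's range is limited). The gripper opens to 93 mm and grips with 3 to 60 N. Pads are 15 mm wide; open, the fingers measure 128 mm over their backs; the gripper's body (75 mm by 188 mm) begins 65 mm behind the grasp point.
Start: joints at [0.924, 0.259, 1.535, -0, 1.348, -0.203], TCP at [0.236, 0.497, 0.219] pointing down, gripper open.
Joint ranges: [-3.14, 3.14], [-0.91, 2.08], [0.19, 2.58], [-1.22, 4.36], [0.22, 2.71], [-3.12, 3.12]. Speed limits (rad/s): [2.57, 2.57, 3.14, 3.14, 3.14, 3.14].

INTERFACE

Orientations are given as a unit quaternion [x, y, z, w].
In Python, from bench import sense, viewer, ticket, arm gives the robot as it stands. The module is installed in compiled form; this text tells all that it offers.
- The arm moves only by the tool step_arm, never from a script. Its argument "motion" is a list of rows, each an object with "slide": the shift along the tool's x, y, z in mm, a list of three; "delta_rot": the turn, a rotation vector about the tool's x, y, z in rad, a list of three; "gripper": the finger opening in mm, from 0 to 93. In form: [{"slide": [tx, ty, tz], "delta_rot": [wx, wy, wz], "gripper": gripper}, ...]. A call has 1 to 12 rows; each row shifts and turns the commanded pose from where the row before left it, along the tool's axes as they then stand; what a row does not reach is not made up. A row lasts 1/8 s, in which the tool goes at most 62.5 mm and 10.7 degrees, less where a joint would pass 70% of its speed; a pose out of reach is approached as far as the arm can. A call is refused whole if a number of a shift passes 62.5 or a number of a turn 0.188, either way. A call with a gripper value outside its range is refused whole. The fingers move at their own pace and stop on an object; the grip force is fixed at half the most. Time passes only in rows, so rows that do not move let the fingers close. It gives the time, the measured TCP pose, the force, the opening and the grip force at its end, in the units of the state.
- sense(): the state, without advancing time (a new reading comes with each control period).
- viewer.snapshot(name): name is "side" or "top" or "wrist"; returns a dict with "color" (384x512x3 uint8, red, green, blue), "fx", "fy", "cx", "cy" (pixels), "R" (3x3) and "t" (3): a world point X has camera coordinates R X + t. Camera axes: x right, y down, z forward; pixel columns grow to the right and rows downward; lengths in m; the calibration is good to about 2 mm. A picture is of the moment at which its call begins. There is no depth.
- ticket.job_done(): hands the job in; it is judged then, once.
The state is a dict: "time_s": time; "joints": joint angles; "qvel": joint speeds; "joint_efforts": joint torques, N m; "position": TCP position; "eef_rot": TCP orientation; "force": force on the tool from outside, world axes, zero at the start; "torque": the same for the moment, N m; "opening": opening from 0.0 (shut) to 1.0 (fully open); "grip_force": force on a finger pad.
Only numpy, scipy, OpenCV 4.12 (cv2) and the standard library are available. Lean on these libraries where they do the work, as an engineer would, in place of code of your own. Each camera call takes 0.05 s, during which the arm holds its last target. There are 200 camera calls.

TASK

The lacquered tea cups have cured: one after another, take the four of them from the drying board and stand each upright in the middle of the saucer of its own colour. Keep them upright, set them down rather than drop them, and leave the saucers and the two bare wooden cups where they are.

Things in the scene. Friction and masses are not known exactly. Their poses are not given: they have to be found in the camera images.
- cup_red: cinnabar red lacquered tea cup with a gold rim, hollow, no handle, 52 mm high; foot 39 mm across, the wall widens to 52 mm at 13 mm height, then nearly straight to 54 mm outside at the rim; wall 3.5 mm, about 70 g. Origin: centre of the underside, z up. At the start upright in one of six places (105 x 120 mm apart) on a fixed pale plywood board 12 mm thick: origin at height 12 mm
- cup_green: leaf green lacquered tea cup with a gold rim, hollow, no handle, 52 mm high; foot 39 mm across, the wall widens to 52 mm at 13 mm height, then nearly straight to 54 mm outside at the rim; wall 3.5 mm, about 70 g. Origin: centre of the underside, z up. At the start upright in one of six places (105 x 120 mm apart) on a fixed pale plywood board 12 mm thick: origin at height 12 mm
- cup_black: black lacquered tea cup with a gold rim, hollow, no handle, 52 mm high; foot 39 mm across, the wall widens to 52 mm at 13 mm height, then nearly straight to 54 mm outside at the rim; wall 3.5 mm, about 70 g. Origin: centre of the underside, z up. At the start upright in one of six places (105 x 120 mm apart) on a fixed pale plywood board 12 mm thick: origin at height 12 mm
- cup_white: eggshell white lacquered tea cup with a gold rim, hollow, no handle, 52 mm high; foot 39 mm across, the wall widens to 52 mm at 13 mm height, then nearly straight to 54 mm outside at the rim; wall 3.5 mm, about 70 g. Origin: centre of the underside, z up. At the start upright in one of six places (105 x 120 mm apart) on a fixed pale plywood board 12 mm thick: origin at height 12 mm
- saucer_red: cinnabar red lacquered saucer, loose, 96 mm across, 150 g; rim 12 mm high, flat floor about 72 mm across and 6 mm above the underside, a gold circle 45 mm across in its middle. Origin: centre of the underside, z up. Lies flat on a fixed grey felt 3 mm thick (origin at height 3 mm; a cup in it has its origin at 9 mm). Felt and board lie side by side, either way round
- saucer_green: leaf green lacquered saucer, loose, 96 mm across, 150 g; rim 12 mm high, flat floor about 72 mm across and 6 mm above the underside, a gold circle 45 mm across in its middle. Origin: centre of the underside, z up. Lies flat on a fixed grey felt 3 mm thick (origin at height 3 mm; a cup in it has its origin at 9 mm). Felt and board lie side by side, either way round
- saucer_black: black lacquered saucer, loose, 96 mm across, 150 g; rim 12 mm high, flat floor about 72 mm across and 6 mm above the underside, a gold circle 45 mm across in its middle. Origin: centre of the underside, z up. Lies flat on a fixed grey felt 3 mm thick (origin at height 3 mm; a cup in it has its origin at 9 mm). Felt and board lie side by side, either way round
- saucer_white: eggshell white lacquered saucer, loose, 96 mm across, 150 g; rim 12 mm high, flat floor about 72 mm across and 6 mm above the underside, a gold circle 45 mm across in its middle. Origin: centre of the underside, z up. Lies flat on a fixed grey felt 3 mm thick (origin at height 3 mm; a cup in it has its origin at 9 mm). Felt and board lie side by side, either way round
- blank_0: bare mid-brown wooden cup, not yet lacquered, matt, no gold rim; same shape and size as the lacquered cups, standing among them on the board. Origin: centre of the underside, z up. To be left alone
- blank_1: bare mid-brown wooden cup, not yet lacquered, matt, no gold rim; same shape and size as the lacquered cups, standing among them on the board. Origin: centre of the underside, z up. To be left alone
There are look-alikes about, which are no part of the job. Leave any purple look-alike of the cup_red alone.

How it is judged:
At the end, for the whole second after the job is handed in: Each lacquered cup stands on the floor of the saucer of its own colour, upright (within 0.1 rad), its centre within 12 mm of the saucer's centre, at rest and released; no saucer has moved more than 20 mm and no bare wooden cup more than 15 mm from its starting place, and both stand upright (horizontal distance between cup_red and saucer_red below 0.012 m and z of cup_red in the frame of saucer_red between 0.003 and 0.009 m and angle between each of cup_red, saucer_red, cup_green, saucer_green, cup_black, saucer_black, cup_white, saucer_white, blank_0, blank_1's own z axis and vertical below 0.1 rad and linear speed of each of cup_red, saucer_red, cup_green, saucer_green, cup_black, saucer_black, cup_white, saucer_white below 0.02 m/s and angular speed of each of cup_red, cup_green, cup_black, cup_white below 0.2 rad/s and distance of each of saucer_red, saucer_green, saucer_black, saucer_white from where it was at the start of the episode below 0.02 m and contact force between the fingers and cup_red below 0.1 N and horizontal distance between cup_green and saucer_green below 0.012 m and z of cup_green in the frame of saucer_green between 0.003 and 0.009 m and contact force between the fingers and cup_green below 0.1 N and horizontal distance between cup_black and saucer_black below 0.012 m and z of cup_black in the frame of saucer_black between 0.003 and 0.009 m and contact force between the fingers and cup_black below 0.1 N and horizontal distance between cup_white and saucer_white below 0.012 m and z of cup_white in the frame of saucer_white between 0.003 and 0.009 m and contact force between the fingers and cup_white below 0.1 N and distance of each of blank_0, blank_1 from where it was at the start of the episode below 0.015 m); the robot touches nothing.
It fails at once if a bare wooden cup is moved more than 15 mm (distance of any of blank_0, blank_1 from where it was at the start of the episode above 0.015 m).
It fails at once if a saucer is shifted or lifted more than 20 mm (distance of any of saucer_red, saucer_green, saucer_black, saucer_white from where it was at the start of the episode above 0.02 m).
It fails at once if a lacquered cup is tipped more than 40 degrees (angle between any of cup_red, cup_green, cup_black, cup_white's own z axis and vertical above 0.7 rad).
It fails at once if a lacquered cup is dropped or thrown (faster than 0.4 m/s with no finger on it, a fall of some 8 mm) ((linear speed of cup_red above 0.4 m/s and contact force between the fingers and cup_red below 0.1 N) or (linear speed of cup_green above 0.4 m/s and contact force between the fingers and cup_green below 0.1 N) or (linear speed of cup_black above 0.4 m/s and contact force between the fingers and cup_black below 0.1 N) or (linear speed of cup_white above 0.4 m/s and contact force between the fingers and cup_white below 0.1 N)).
It also fails if it takes over 115 s, if anything falls off the work surface, if the arm or the gripper's body presses on something with over 40 N, if the wrist force passes 120 N, or if a joint passes its speed limit or range.

## Working session

There is one attempt and no reset: what is moved stays moved. The work goes in short steps, Python scripts to look and compute and a tool call to move; the robot and the scene stay as the last step left them, time stands still between calls to the robot, and variables do not carry over. Pictures are saved under pics/ and viewed, at most 14 in all, crops included, and the job is handed in when it is done.

Besides the shell and the picture viewer there is one more tool, called after "Request:" as a command line: name --argument value ..., lists and objects as JSON in quotes. step_arm: Moves the arm, as the interface text tells. Its arguments: {"type":"object","properties":{"motion":{"type":"array"}},"required":["motion"]}

```bash
mkdir -p pics
python3 - <<'E'
from bench import sense, viewer, ticket, arm
import cv2,numpy as np
s=sense();print(s); print([a for a in dir(arm) if a[0]!='_'],arm.grasp_offset)
for n in ("top","side","wrist"):
    d=viewer.snapshot(n);cv2.imwrite(f"pics/{n}0.png",d["color"][...,::-1])
    np.savez(f"pics/{n}0.npz",**d)
    print(n,d["fx"],d["fy"],d["cx"],d["cy"],np.round(d["R"],4).tolist(),np.round(d["t"],4))
E
```

```text
{'time_s': 0.0, 'joints': array([ 9.24184813e-01,  2.59342209e-01,  1.53607464e+00,  3.07310351e-06,
        1.34801165e+00, -2.02775929e-01]), 'qvel': array([-1.21333403e-03, -3.10758047e-04,  2.40982833e-05, -1.51601221e-03,
        3.83291792e-05,  2.17673236e-04]), 'joint_efforts': array([ 1.79468784e-04, -4.37291408e+01, -2.84002072e+01,  7.16850045e-02,
        4.13002563e-02, -1.73192125e-04]), 'position': array([0.23580152, 0.4962798 , 0.21782154]), 'eef_rot': array([ 2.20101029e-01,  9.75476650e-01, -8.35762273e-04, -3.79587899e-04]), 'force': array([ 0.27046277, -0.5835546 , -0.14560003]), 'torque': array([ 0.02092318,  0.02046064, -0.07723799]), 'grip_force': 0.0, 'opening': 0.9986366312875906}
['IKError', 'grasp_offset'] 0.0188
top 418.4582867738997 418.4582867738997 255.37307056790598 191.72637497415056 [[-0.0172, -0.9998, 0.0142], [-0.9845, 0.0144, -0.1749], [0.1747, -0.017, -0.9845]] [-0.0493  0.5546  0.8799]
side 461.2491373670616 461.2491373670616 253.04045746034222 201.0501355178451 [[0.9168, -0.3993, -0.0029], [-0.3129, -0.714, -0.6263], [0.248, 0.5752, -0.7795]] [-0.5351  0.16    1.0189]
wrist 326.21037227536704 326.21037227536704 256.24402573538634 192.8410926425526 [[0.4298, 0.9029, -0.001], [0.8688, -0.4132, 0.2726], [0.2458, -0.118, -0.9621]] [-0.5506 -0.0312  0.391 ]
```

View pics/top0.png

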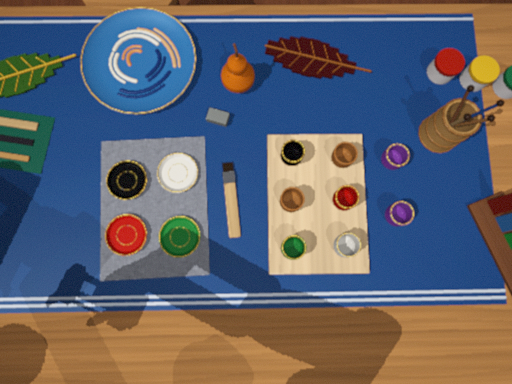

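View pics/side0.png

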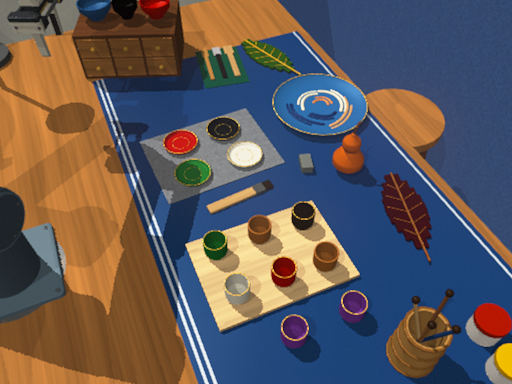

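Top view: on the board are black (292,152), bare brown (344,153), bare brown (292,198), red (345,197), green (293,245) and white (347,244). Purple look-alikes stand off the board at (397,155) and (401,212). The saucers are black (127,180), white (178,172), red (126,235) and green (180,236). The side view agrees: red cup (284,270), purple (354,305) and (294,330). Next I measure the gold rims in both views and make one enlarged crop to confirm.

```bash
cat > h.py <<'E'
import numpy as np,cv2
def load(n): return dict(np.load(f"pics/{n}.npz"))
def gold(img):
    h=cv2.cvtColor(img,cv2.COLOR_RGB2HSV).astype(int)
    return ((h[...,0]>=13)&(h[...,0]<=32)&(h[...,1]>95)&(h[...,2]>70)).astype(np.uint8)
def ray(d,uv):
    c=-d["R"].T@d["t"]; v=d["R"].T@np.array([(uv[0]-d["cx"])/d["fx"],(uv[1]-d["cy"])/d["fy"],1]); return c,v/np.linalg.norm(v)
def plane(d,uv,z): c,v=ray(d,uv); return c+v*(z-c[2])/v[2]
def tri(ds,uvs):
    A=np.zeros((3,3));b=np.zeros(3);rs=[ray(d,u) for d,u in zip(ds,uvs)]
    for c,v in rs: P=np.eye(3)-np.outer(v,v);A+=P;b+=P@c
    X=np.linalg.solve(A,b); return X,max(np.linalg.norm((np.eye(3)-np.outer(v,v))@(X-c)) for c,v in rs)
def proj(d,X): p=d["R"]@X+d["t"]; return np.array([d["fx"]*p[0]/p[2]+d["cx"],d["fy"]*p[1]/p[2]+d["cy"]])
E
python3 - <<'E'
from h import *
t,s=load("top0"),load("side0")
a=cv2.resize(t["color"][125:285,255:425],None,fx=3,fy=3,interpolation=cv2.INTER_CUBIC)
g=cv2.resize(gold(t["color"])[125:285,90:425]*255,None,fx=1.5,fy=1.5,interpolation=0)
gs=gold(s["color"])[100:350,130:380]*255
H=max(a.shape[0],1); out=np.zeros((600,800,3),np.uint8)
out[:480,:510]=a[:480,:510]; out[0:250,520:770]=gs[...,None]; 
g2=gold(t["color"])[125:285,90:370]*255; out[300:460,515:795]=g2[...,None]
cv2.imwrite("pics/c1.png",out[...,::-1])
E
```

```text
(no output)
```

View pics/c1.png

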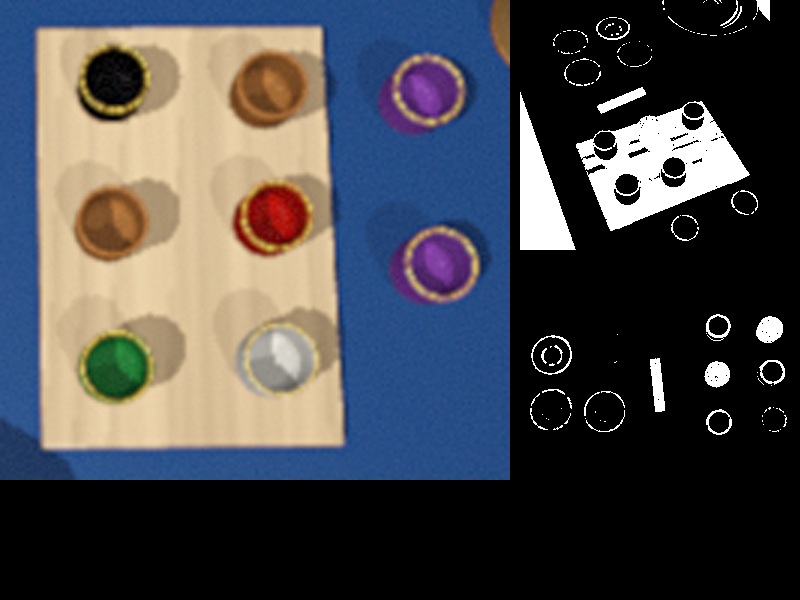

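The crop confirms it. The red cup at (345,197) has saturated cinnabar red and a gold rim, and it stands on the board. The two look-alikes are purple and off the board, and the two bare cups have no gold rim. Now the rims by two views.

```bash
cat > m.py <<'E'
from h import *
def fit(img,uv,r,kind,smin=95):
    u,v=map(int,uv); x0,y0=u-r,v-r
    p=img[y0:y0+2*r+1,x0:x0+2*r+1]; h=cv2.cvtColor(p,cv2.COLOR_RGB2HSV).astype(int)
    if kind=="gold": m=(h[...,0]>=13)&(h[...,0]<=32)&(h[...,1]>smin)&(h[...,2]>60)
    else: m=(h[...,2]>smin)                     # bright blob (white saucer)
    m&=np.hypot(*np.mgrid[-r:r+1,-r:r+1])<=r
    pts=np.argwhere(m)[:,::-1].astype(np.float32)
    if kind!="gold":
        n,l,st,c=cv2.connectedComponentsWithStats(m.astype(np.uint8)); k=1+np.argmax(st[1:,4]); pts=np.argwhere(l==k)[:,::-1].astype(np.float32)
    hull=cv2.convexHull(pts).reshape(-1,2)
    # dense hull outline for an even fit
    q=np.vstack([np.linspace(a,b,max(2,int(np.linalg.norm(b-a)*3)),endpoint=False) for a,b in zip(hull,np.roll(hull,-1,0))]).astype(np.float32)
    (cx,cy),ax,an=cv2.fitEllipse(q)
    return np.array([cx+x0,cy+y0]),np.array(ax)
E
python3 - <<'E'
from m import *
t,s=load("top0"),load("side0")
cups=dict(black=((292,152),(303,211)),red=((346,196),(285,265)),green=((293,245),(215,240)),white=((348,243),(238,284)))
for sm in (110,130,150):
  for k,(a,b) in cups.items():
    try:
        e,ax=fit(t["color"],a,15,"gold",95); f,ax2=fit(s["color"],b,16,"gold",sm)
        X,r=tri((t,s),(e,f)); print(sm,k,e.round(1),ax.round(1),f.round(1),ax2.round(1),(X*1e3).round(1),round(r*1e3,1),(plane(t,e,.064)*1e3).round(1))
    except Exception as x: print(k,x)
sau=dict(black=((127,180),(223,128),"gold"),red=((126,235),(181,142),"gold"),green=((180,236),(193,173),"gold"),white=((178,172),(245,154),"b"))
for k,(a,b,kd) in sau.items():
    e,ax=fit(t["color"],a,25,kd,95 if kd=="gold" else 175); f,ax2=fit(s["color"],b,23,kd,95 if kd=="gold" else 165)
    X,r=tri((t,s),(e,f)); print(k,e.round(1),ax.round(1),f.round(1),ax2.round(1),(X*1e3).round(1),round(r*1e3,1),(plane(t,e,.015)*1e3).round(1))
for k,uv in dict(b0=(343.5,152),b1=(291.5,197.5),p0=(397.5,154.5),p1=(401.5,212)).items(): print(k,(plane(t,uv,.064)*1e3).round(1))
b=[plane(t,uv,.012)[:2] for uv in ((267,134),(362,134),(370,274),(269,274))];print(np.round(b,3))
h=cv2.cvtColor(t["color"],cv2.COLOR_RGB2HSV); print(h[145,150:200:4].tolist(), h[172,155:205:3].tolist())
E
```

```text
110 black [292.5 152. ] [23.8 26.7] [303.8 212.9] [22.3 28.4] [ 645.3 -143.9   52.5] 2.4 [ 639.7 -142.1   64. ]
110 red [345.8 197.2] [24.5 28. ] [284.  265.3] [24.8 31.7] [ 539.1 -256.1   64.1] 3.1 [ 536.  -255.4   64. ]
110 green [293.5 246.8] [24.9 25.1] [215.7 241.1] [20.5 30.7] [ 432.9 -138.5   57.2] 2.1 [ 430.5 -137.4   64. ]
110 white [348.9 243.9] [23.4 24.9] [238.2 282.9] [25.6 30.9] [ 436.9 -256.6   65.6] 2.4 [ 434.6 -256.5   64. ]
130 black [292.5 152. ] [23.8 26.7] [303.3 210.5] [17.6 23.4] [ 643.4 -143.    61.2] 2.8 [ 639.7 -142.1   64. ]
130 red [345.8 197.2] [24.5 28. ] [283.7 266.9] [22.1 25.6] [ 539.  -257.    59.7] 2.3 [ 536.  -255.4   64. ]
130 green [293.5 246.8] [24.9 25.1] [214.5 240.2] [19.3 24.3] [ 431.6 -137.9   61.1] 1.0 [ 430.5 -137.4   64. ]
130 white [348.9 243.9] [23.4 24.9] [236.7 283.6] [23.1 24.8] [ 435.4 -256.5   64.6] 0.8 [ 434.6 -256.5   64. ]
150 black [292.5 152. ] [23.8 26.7] [303.3 210.6] [17.5 22.6] [ 643.4 -143.    61. ] 2.8 [ 639.7 -142.1   64. ]
150 red [345.8 197.2] [24.5 28. ] [283.7 267. ] [21.9 25.1] [ 539.  -257.1   59.2] 2.3 [ 536.  -
[... 584 characters left out ...]
.4] [25.5 35.6] [609.7 122.6  13.5] 1.4 [608.  122.5  15. ]
b0 [ 638.2 -255.9   64. ]
b1 [ 537.2 -136.5   64. ]
p0 [ 630.8 -376.4   64. ]
p1 [ 501.6 -375.2   64. ]
[[ 0.699 -0.089]
 [ 0.696 -0.315]
 [ 0.369 -0.312]
 [ 0.373 -0.086]]
[[117, 18, 155], [112, 19, 150], [111, 17, 152], [111, 17, 152], [114, 16, 158], [110, 16, 144], [111, 17, 152], [115, 19, 151], [117, 17, 153], [116, 12, 150], [112, 18, 152], [115, 19, 147], [117, 17, 151]] [[113, 16, 147], [19, 53, 168], [20, 15, 208], [22, 12, 232], [21, 23, 231], [21, 11, 233], [20, 13, 233], [21, 14, 232], [23, 13, 232], [22, 12, 233], [21, 11, 232], [23, 18, 232], [23, 13, 232], [21, 11, 230], [20, 85, 179], [109, 24, 116], [113, 15, 149]]
```

Cups and saucers are located to about 3 mm. The side-view saucer fits are weak, so I'll refine with the wrist camera over the felt, then over the board. First the gripper yaw goes square to the grid and the arm moves over the felt.

Request:
step_arm --motion '[{"slide":[0,0,-25],"delta_rot":[0,0,-0.148],"gripper":85},{"slide":[0,0,-25],"delta_rot":[0,0,-0.148],"gripper":85},{"slide":[0,0,-25],"delta_rot":[0,0,-0.148],"gripper":85},{"slide":[-27,-37,0],"delta_rot":[0,0,0],"gripper":85},{"slide":[-27,-37,0],"delta_rot":[0,0,0],"gripper":85},{"slide":[-27,-37,0],"delta_rot":[0,0,0],"gripper":85},{"slide":[-27,-37,0],"delta_rot":[0,0,0],"gripper":85},{"slide":[-27,-37,0],"delta_rot":[0,0,0],"gripper":85},{"slide":[-27,-37,0],"delta_rot":[0,0,0],"gripper":85},{"slide":[-27,-37,0],"delta_rot":[0,0,0],"gripper":85},{"slide":[-27,-37,0],"delta_rot":[0,0,0],"gripper":85},{"slide":[0,0,0],"delta_rot":[0,0,0],"gripper":85}]'

```text
time_s: 1.65
position: [0.4536, 0.1984, 0.2931]
eef_rot: [0.002, 1.0, -0.0, -0.0]
force: [0.7, 0.4, -0.3]
opening: 0.912
grip_force: 0.0
```

```bash
cat > snap.py <<'E'
from bench import sense,viewer
import sys,cv2,numpy as np
from scipy.spatial.transform import Rotation as Ro
n,o=sys.argv[1:]
s=sense(); print(round(s["time_s"],2),(s["position"]*1e3).round(1),Ro.from_quat(s["eef_rot"]).as_matrix().round(3).tolist(),s["joints"].round(2),round(s["opening"]*93,1))
d=viewer.snapshot(n);np.savez(f"pics/{o}.npz",**d);cv2.imwrite(f"pics/{o}.png",d["color"][...,::-1])
E
python3 snap.py wrist w1
```

```text
1.65 [453.6 198.4 293.1] [[-1.0, 0.004, -0.001], [0.004, 1.0, -0.001], [0.001, -0.001, -1.0]] [ 0.19  0.12  1.53 -0.    1.5  -1.38] 84.9
```

View pics/w1.png

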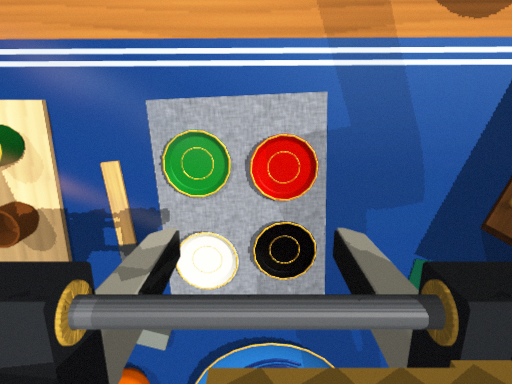

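The wrist view shows green (196,163), red (284,168), black (285,250) and white (207,261). White is touched by a finger in the image. I take a second place further ahead.

Request:
step_arm --motion '[{"slide":[-35,-20,0],"delta_rot":[0,0,0],"gripper":85},{"slide":[-35,-20,0],"delta_rot":[0,0,0],"gripper":85},{"slide":[-20,0,0],"delta_rot":[0,0,0],"gripper":85},{"slide":[0,0,0],"delta_rot":[0,0,0],"gripper":85}]'

```text
time_s: 2.2
position: [0.5423, 0.1617, 0.2929]
eef_rot: [-0.0, 1.0, 0.0, -0.001]
force: [-0.5, 0.2, -1.5]
opening: 0.912
grip_force: 0.0
```

```bash
python3 snap.py wrist w2
python3 - <<'E'
from m import *
ds=[load("w1"),load("w2")]
X0=dict(black=(.595,.240),red=(.468,.238),green=(.460,.114),white=(.609,.1225))
for k,p in X0.items():
    uv=[]; 
    for d in ds:
        q=proj(d,np.array([*p,.015])); 
        h=cv2.cvtColor(d["color"],cv2.COLOR_RGB2HSV)
        try:
            e,ax=fit(d["color"],q,40,"gold",95) if k!="white" else fit(d["color"],q,40,"b",195)
        except Exception as x: print(k,"fail",q.round(),x); continue
        uv.append(e); print(k,q.round(0),e.round(1),ax.round(1),(plane(d,e,.015)*1e3).round(1))
    if len(uv)==2: X,r=tri(ds,uv); print("   tri",(X*1e3).round(1),round(r*1e3,1))
E
```

```text
2.2 [542.3 161.7 292.9] [[-1.0, -0.001, -0.001], [-0.001, 1.0, 0.0], [0.001, 0.0, -1.0]] [ 0.09  0.25  1.37  0.    1.53 -1.48] 84.8
black [284. 251.] [284.3 250.3] [57.4 63.2] [593.1 240.9  15. ]
black [310. 195.] [311.  193.4] [63. 67.] [593.1 240.9  15. ]
   tri [593.  240.9  15.3] 0.0
red [284. 168.] [283.6 167. ] [66. 68.] [466.9 237.5  15. ]
red [313. 102.] [312.9 100.6] [70.7 74.9] [466.7 237.5  15. ]
   tri [466.7 237.4  15.9] 0.0
green [194. 162.] [196.1 163.1] [65.6 69.1] [460.9 116.7  15. ]
green [218.  95.] [220.6  95.9] [71.3 75.3] [460.8 116.7  15. ]
   tri [460.8 116.8  15.6] 0.0
white [205. 260.] [206.9 260.3] [57.4 61.9] [609.1 124.8  15. ]
white [228. 204.] [229.2 203.7] [63.3 66.8] [608.5 124.7  15. ]
   tri [607.9 125.   17.1] 0.2
```

View pics/w2.png

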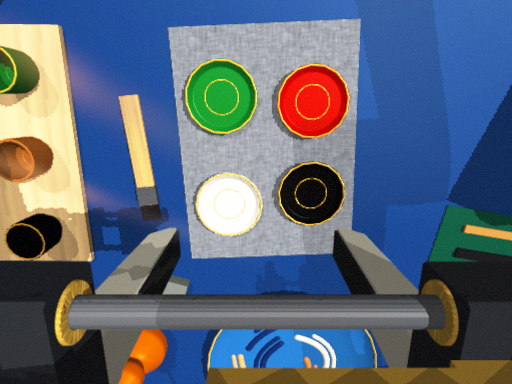

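In the second view the saucers are black (311,193), red (313,101), green (221,96) and white (229,204). Two views agree to under 1 mm, with rims at about 15–17 mm height. Now over the board.

Request:
step_arm --motion '[{"slide":[4,-42,0],"delta_rot":[0,0,0],"gripper":85},{"slide":[4,-42,0],"delta_rot":[0,0,0],"gripper":85},{"slide":[4,-42,0],"delta_rot":[0,0,0],"gripper":85},{"slide":[4,-42,0],"delta_rot":[0,0,0],"gripper":85},{"slide":[4,-42,0],"delta_rot":[0,0,0],"gripper":85},{"slide":[4,-42,0],"delta_rot":[0,0,0],"gripper":85},{"slide":[4,-42,0],"delta_rot":[0,0,0],"gripper":85},{"slide":[4,-42,0],"delta_rot":[0,0,0],"gripper":85},{"slide":[0,-25,0],"delta_rot":[0,0,0],"gripper":85},{"slide":[0,0,0],"delta_rot":[0,0,0],"gripper":85}]'

```text
time_s: 3.5
position: [0.5096, -0.2002, 0.2937]
eef_rot: [0.001, 1.0, 0.0, -0.0]
force: [0.7, -0.2, 0.6]
opening: 0.914
grip_force: 0.0
```

```bash
python3 snap.py wrist w3
```

```text
3.5 [ 509.6 -200.2  293.7] [[-1.0, 0.001, -0.0], [0.001, 1.0, 0.0], [0.0, 0.0, -1.0]] [-0.58  0.22  1.41  0.    1.52 -2.15] 85.0
```

Request:
step_arm --motion '[{"slide":[-35,20,0],"delta_rot":[0,0,0],"gripper":85},{"slide":[-35,20,0],"delta_rot":[0,0,0],"gripper":85},{"slide":[0,0,0],"delta_rot":[0,0,0],"gripper":85}]'

```text
time_s: 3.92
position: [0.5815, -0.1564, 0.2933]
eef_rot: [-0.003, 1.0, 0.001, -0.0]
force: [-0.2, -1.0, -0.0]
opening: 0.916
grip_force: 0.0
```

```bash
python3 snap.py wrist w4
python3 - <<'E'
from h import *
a,b=[load(n)["color"] for n in("w3","w4")]
ga,gb=[np.repeat(gold(x)[...,None]*255,3,2) for x in (a,b)]
o=np.vstack([np.hstack([a[:290],b[:290]]),np.hstack([ga[:290],gb[:290]])])
cv2.imwrite("pics/c2.png",cv2.resize(o,(800,453),interpolation=cv2.INTER_AREA)[...,::-1])
E
```

```text
3.92 [ 581.5 -156.4  293.3] [[-1.0, -0.005, -0.0], [-0.005, 1.0, 0.001], [0.0, 0.001, -1.0]] [-0.45  0.32  1.27  0.    1.55 -2.02] 85.2
```

View pics/c2.png

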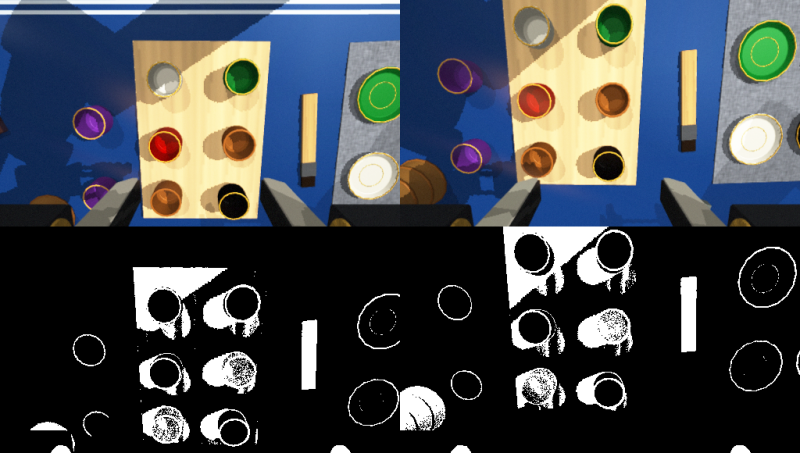

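In w3 (full-scale pixels) the cups are white (210,100), green (309,97), red (212,187), bare (305,185), bare (213,254) and black (299,258). In w4 red is (684-512=172,128), black (266,209), green (273,30) and white (168,35). A stricter gold saturation threshold should separate the rims from the board shadow.

Run:
```python
from m import *
ds=[load("w3"),load("w4")]
X0=dict(black=(.640,-.142),red=(.536,-.256),green=(.430,-.138),white=(.434,-.257))
for k,p in X0.items():
  for sm in (150,170,190):
    uv=[]
    for d in ds:
        q=proj(d,np.array([*p,.064]))
        try: e,ax=fit(d["color"],q,28,"gold",sm)
        except Exception as x: print(k,sm,"fail"); continue
        uv.append(e); print(k,sm,q.round(0),e.round(1),ax.round(1),(plane(d,e,.064)*1e3).round(1))
    if len(uv)==2: X,r=tri(ds,uv); print("   tri",(X*1e3).round(1),round(r*1e3,1))
```

```text
black 150 [299. 260.] [299.1 263. ] [34.7 38.9] [ 644.4 -141.2   64. ]
black 150 [266. 209.] [266.5 212.6] [38.3 41.1] [ 644.5 -141.2   64. ]
   tri [ 644.7 -141.1   63.3] 0.0
black 170 [299. 260.] [299.1 262.8] [34.5 38.6] [ 644.2 -141.3   64. ]
black 170 [266. 209.] [266.4 212.4] [37.8 40.8] [ 644.3 -141.3   64. ]
   tri [ 644.3 -141.3   63.7] 0.0
black 190 [299. 260.] [299.1 262.7] [34.2 38.2] [ 643.9 -141.3   64. ]
black 190 [266. 209.] [266.5 212.2] [37.7 39.9] [ 644.  -141.2   64. ]
   tri [ 644.1 -141.2   63.6] 0.0
red 150 [210. 185.] [210.2 187.7] [39.8 42. ] [ 539.5 -256.5   64. ]
red 150 [171. 126.] [172.3 129.2] [43.  47.7] [ 539.6 -255.    64. ]
   tri [ 540.2 -256.5   60. ] 0.6
red 170 [210. 185.] [210.3 187.6] [39.4 41.7] [ 539.3 -256.4   64. ]
red 170 [171. 126.] [171.3 129.1] [42.4 45.3] [ 539.5 -256.2   64. ]
   tri [ 539.6 -256.5   62.9] 0.0
red 190 [210. 185.] [210.4 187.4] [39.1 41.5] [ 539.1 -256.2   64. ]
red 190 [171. 126.] [171.9 129.1] [41.5 44.5] [ 539.5 -255.6   64. ]
   tri [ 539.8 -256.5   61. ] 0.2
green 150 [308.  97.] [309.7  98.1] [44.2 46.7] [ 431.6 
[... 299 characters left out ...]
en 190 [308.  97.] [309.3  98.3] [43.2 45.4] [ 431.8 -136.6   64. ]
green 190 [272.  29.] [273.4  30.6] [45.4 50.4] [ 431.8 -136.4   64. ]
   tri [ 431.7 -136.4   63.6] 0.1
white 150 [206. 100.] [208.8 101.1] [43.1 46. ] [ 434.7 -253.9   64. ]
white 150 [164.  32.] [167.2  32.7] [46.1 51.6] [ 434.5 -253.8   64. ]
   tri [ 434.7 -253.7   64.8] 0.1
white 170 [206. 100.] [208.8 101.3] [42.5 45.6] [ 435.  -253.9   64. ]
white 170 [164.  32.] [167.2  33. ] [45.4 50.7] [ 434.8 -253.9   64. ]
   tri [ 435.  -253.8   64.6] 0.1
white 190 [206. 100.] [208.8 100.2] [41.  43.3] [ 433.8 -253.8   64. ]
white 190 [164.  32.] [167.3  32.9] [44.8 50. ] [ 434.7 -253.8   64. ]
   tri [ 433.9 -254.6   60.1] 0.2
```

Cups by two views: black (644,-141), red (539.5,-256), green (431.6,-136.4), white (435,-254), with rims at 64 mm. Black first: approach to above it and check the pose.

Request:
step_arm --motion '[{"slide":[-31,8,10],"delta_rot":[0,0,0],"gripper":82},{"slide":[-32,7,40],"delta_rot":[0,0,0],"gripper":82},{"slide":[0,0,50],"delta_rot":[0,0,0],"gripper":82},{"slide":[0,0,50],"delta_rot":[0,0,0],"gripper":82},{"slide":[0,0,40],"delta_rot":[0,0,0],"gripper":82},{"slide":[0,0,0],"delta_rot":[0,0,0],"gripper":82},{"slide":[0,0,0],"delta_rot":[0,0,0],"gripper":82}]'

```text
time_s: 4.85
position: [0.6439, -0.1455, 0.1058]
eef_rot: [-0.0, 1.0, -0.001, 0.001]
force: [0.6, -0.2, 1.0]
opening: 0.881
grip_force: 0.0
```

Request:
step_arm --motion '[{"slide":[0,4,0],"delta_rot":[0,0,0],"gripper":82},{"slide":[0,0,30],"delta_rot":[0,0,0],"gripper":82},{"slide":[0,0,30],"delta_rot":[0,0,0],"gripper":82},{"slide":[0,0,20],"delta_rot":[0,0,0],"gripper":82},{"slide":[0,0,0],"delta_rot":[0,0,0],"gripper":82},{"slide":[0,0,0],"delta_rot":[0,0,0],"gripper":82}]'

```text
time_s: 5.6
position: [0.6445, -0.1415, 0.0256]
eef_rot: [-0.0, 1.0, -0.001, 0.001]
force: [0.8, 0.3, -0.3]
opening: 0.881
grip_force: 0.0
```

Request:
step_arm --motion '[{"slide":[0,0,0],"delta_rot":[0,0,0],"gripper":62},{"slide":[0,0,0],"delta_rot":[0,0,0],"gripper":56},{"slide":[0,0,0],"delta_rot":[0,0,0],"gripper":45},{"slide":[0,0,0],"delta_rot":[0,0,0],"gripper":45},{"slide":[0,0,0],"delta_rot":[0,0,0],"gripper":45},{"slide":[0,0,0],"delta_rot":[0,0,0],"gripper":45}]'

```text
time_s: 6.35
position: [0.6435, -0.1413, 0.0241]
eef_rot: [-0.0, 1.0, -0.0, 0.0]
force: [-0.5, -0.6, 3.6]
opening: 0.578
grip_force: 30.0
```

Gripped at 53.8 mm opening. Lift and carry.

Request:
step_arm --motion '[{"slide":[0,0,-10],"delta_rot":[0,0,0],"gripper":45},{"slide":[0,0,-30],"delta_rot":[0,0,0],"gripper":45},{"slide":[0,0,-50],"delta_rot":[0,0,0],"gripper":45},{"slide":[3,20,0],"delta_rot":[0,0,0],"gripper":45},{"slide":[6,46,0],"delta_rot":[0,0,0],"gripper":45},{"slide":[6,46,0],"delta_rot":[0,0,0],"gripper":45},{"slide":[6,46,0],"delta_rot":[0,0,0],"gripper":45},{"slide":[6,46,0],"delta_rot":[0,0,0],"gripper":45},{"slide":[6,46,0],"delta_rot":[0,0,0],"gripper":45},{"slide":[6,46,0],"delta_rot":[0,0,0],"gripper":45},{"slide":[6,46,0],"delta_rot":[0,0,0],"gripper":45},{"slide":[6,40,0],"delta_rot":[0,0,0],"gripper":45}]'

```text
time_s: 7.85
position: [0.5904, 0.243, 0.1125]
eef_rot: [-0.001, 1.0, -0.0, -0.001]
force: [-0.2, -0.1, -0.1]
opening: 0.579
grip_force: 30.0
```

Request:
step_arm --motion '[{"slide":[0,0,0],"delta_rot":[0,0,0],"gripper":45},{"slide":[0,0,0],"delta_rot":[0,0,0],"gripper":45},{"slide":[0,0,0],"delta_rot":[0,0,0],"gripper":45}]'

```text
time_s: 8.22
position: [0.5921, 0.2397, 0.1133]
eef_rot: [0.0, 1.0, -0.0, -0.0]
force: [1.2, 0.7, -0.5]
opening: 0.577
grip_force: 30.0
```

```bash
python3 snap.py wrist w5
```

```text
8.22 [592.1 239.7 113.3] [[-1.0, 0.001, -0.001], [0.001, 1.0, -0.0], [0.001, -0.0, -1.0]] [ 0.21  0.5   1.45 -0.    1.2  -1.36] 53.7
```

View pics/w5.png

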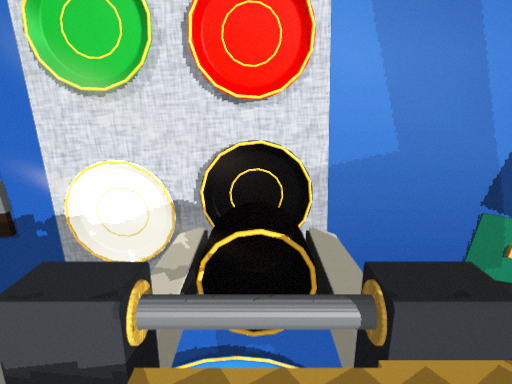

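The black cup is held upright (rim centred at about (257,282)) above its saucer (257,195). Lower it.

Request:
step_arm --motion '[{"slide":[-1,1,30],"delta_rot":[0,0,0],"gripper":45},{"slide":[0,0,35],"delta_rot":[0,0,0],"gripper":45},{"slide":[0,0,18],"delta_rot":[0,0,0],"gripper":45},{"slide":[0,0,5],"delta_rot":[0,0,0],"gripper":45},{"slide":[0,0,3],"delta_rot":[0,0,0],"gripper":45},{"slide":[0,0,0],"delta_rot":[0,0,0],"gripper":45},{"slide":[0,0,0],"delta_rot":[0,0,0],"gripper":45}]'

```text
time_s: 9.15
position: [0.5938, 0.242, 0.0237]
eef_rot: [-0.0, 1.0, 0.0, 0.001]
force: [-0.1, 0.9, -1.7]
opening: 0.576
grip_force: 30.0
```

Request:
step_arm --motion '[{"slide":[0,0,1],"delta_rot":[0,0,0],"gripper":45},{"slide":[0,0,1],"delta_rot":[0,0,0],"gripper":45},{"slide":[0,0,0],"delta_rot":[0,0,0],"gripper":45}]'

```text
time_s: 9.52
position: [0.5934, 0.2419, 0.0211]
eef_rot: [-0.0, 1.0, 0.0, 0.0]
force: [-1.4, -0.2, 2.9]
opening: 0.576
grip_force: 30.0
```

Request:
step_arm --motion '[{"slide":[0,0,0],"delta_rot":[0,0,0],"gripper":56},{"slide":[0,0,0],"delta_rot":[0,0,0],"gripper":62},{"slide":[0,0,0],"delta_rot":[0,0,0],"gripper":80},{"slide":[0,0,0],"delta_rot":[0,0,0],"gripper":80},{"slide":[0,0,0],"delta_rot":[0,0,0],"gripper":80},{"slide":[0,0,-20],"delta_rot":[0,0,0],"gripper":82},{"slide":[0,0,-50],"delta_rot":[0,0,0],"gripper":82},{"slide":[0,0,-60],"delta_rot":[0,0,0],"gripper":82},{"slide":[0,0,-40],"delta_rot":[0,0,0],"gripper":82},{"slide":[0,0,0],"delta_rot":[0,0,0],"gripper":82}]'

```text
time_s: 10.78
position: [0.5955, 0.2424, 0.1953]
eef_rot: [-0.0, 1.0, 0.001, 0.004]
force: [-0.1, -0.3, -0.8]
opening: 0.885
grip_force: 0.0
```

```bash
python3 snap.py wrist w6
cat > chk.py <<'E'
from m import *
import sys
d=load(sys.argv[1]); c=sys.argv[2]
S=dict(black=(593.1,240.9),red=(466.8,237.5),green=(460.8,116.7),white=(608.5,124.8))[c]
X=np.array([S[0]/1e3,S[1]/1e3,.061]); q=proj(d,X)
for sm in (95,130):
    e,ax=fit(d["color"],q,int(np.clip(27e-3*1.3*d["fx"]/(d["R"]@X+d["t"])[2],12,60)),"gold",sm)
    print(q.round(),e.round(1),ax.round(1),"cup",(plane(d,e,.061)*1e3).round(1),"off",(plane(d,e,.061)[:2]*1e3-S).round(1))
E
python3 chk.py w6 black
```

```text
10.78 [595.5 242.4 195.3] [[-1.0, -0.0, 0.008], [-0.0, 1.0, 0.002], [-0.008, 0.002, -1.0]] [ 0.21  0.43  1.34  0.    1.36 -1.36] 82.3
[253. 180.] [252.4 182.6] [60.3 66.5] cup [596.2 240.4  61. ] off [ 3.1 -0.5]
[253. 180.] [252.4 182.6] [60.2 66.5] cup [596.1 240.4  61. ] off [ 3.  -0.5]
```

View pics/w6.png

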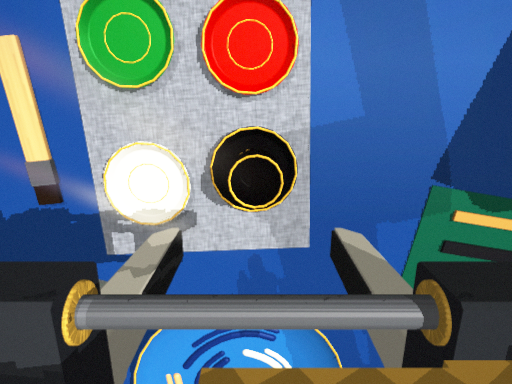

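The black cup's rim (256,182) sits over its saucer (254,168), about 3 mm off at most. Next the red cup.

Request:
step_arm --motion '[{"slide":[5,-45,0],"delta_rot":[0,0,0],"gripper":82},{"slide":[5,-45,0],"delta_rot":[0,0,0],"gripper":82},{"slide":[5,-45,0],"delta_rot":[0,0,0],"gripper":82},{"slide":[5,-45,0],"delta_rot":[0,0,0],"gripper":82},{"slide":[5,-45,0],"delta_rot":[0,0,0],"gripper":82},{"slide":[5,-45,0],"delta_rot":[0,0,0],"gripper":82},{"slide":[5,-45,0],"delta_rot":[0,0,0],"gripper":82},{"slide":[5,-45,0],"delta_rot":[0,0,0],"gripper":82},{"slide":[5,-45,0],"delta_rot":[0,0,0],"gripper":82},{"slide":[5,-45,0],"delta_rot":[0,0,0],"gripper":82},{"slide":[4,-48,0],"delta_rot":[0,0,0],"gripper":82},{"slide":[0,0,0],"delta_rot":[0,0,0],"gripper":82}]'

```text
time_s: 12.32
position: [0.5378, -0.259, 0.1881]
eef_rot: [0.002, 1.0, 0.001, -0.002]
force: [-0.4, 1.3, -0.6]
opening: 0.879
grip_force: 0.0
```

Request:
step_arm --motion '[{"slide":[0,0,50],"delta_rot":[0,0,0],"gripper":82},{"slide":[0,0,40],"delta_rot":[0,0,0],"gripper":82},{"slide":[0,0,0],"delta_rot":[0,0,0],"gripper":82},{"slide":[0,0,0],"delta_rot":[0,0,0],"gripper":82}]'

```text
time_s: 12.82
position: [0.5398, -0.2557, 0.1014]
eef_rot: [-0.0, 1.0, -0.0, 0.0]
force: [0.3, -0.6, 1.1]
opening: 0.882
grip_force: 0.0
```

On target. Descend 76 and grip.

Request:
step_arm --motion '[{"slide":[0,0,30],"delta_rot":[0,0,0],"gripper":82},{"slide":[0,0,30],"delta_rot":[0,0,0],"gripper":82},{"slide":[0,0,16],"delta_rot":[0,0,0],"gripper":82},{"slide":[0,0,0],"delta_rot":[0,0,0],"gripper":82},{"slide":[0,0,0],"delta_rot":[0,0,0],"gripper":62},{"slide":[0,0,0],"delta_rot":[0,0,0],"gripper":56},{"slide":[0,0,0],"delta_rot":[0,0,0],"gripper":45},{"slide":[0,0,0],"delta_rot":[0,0,0],"gripper":45},{"slide":[0,0,0],"delta_rot":[0,0,0],"gripper":45},{"slide":[0,0,0],"delta_rot":[0,0,0],"gripper":45}]'

```text
time_s: 14.08
position: [0.5397, -0.2565, 0.0253]
eef_rot: [-0.0, 1.0, -0.0, 0.0]
force: [-0.4, 0.0, 4.6]
opening: 0.576
grip_force: 30.0
```

Request:
step_arm --motion '[{"slide":[0,0,-10],"delta_rot":[0,0,0],"gripper":45},{"slide":[0,0,-30],"delta_rot":[0,0,0],"gripper":45},{"slide":[0,0,-50],"delta_rot":[0,0,0],"gripper":45},{"slide":[4,20,0],"delta_rot":[0,0,0],"gripper":45},{"slide":[6,46,0],"delta_rot":[0,0,0],"gripper":45},{"slide":[6,46,0],"delta_rot":[0,0,0],"gripper":45},{"slide":[6,46,0],"delta_rot":[0,0,0],"gripper":45},{"slide":[6,46,0],"delta_rot":[0,0,0],"gripper":45},{"slide":[6,46,0],"delta_rot":[0,0,0],"gripper":45},{"slide":[6,46,0],"delta_rot":[0,0,0],"gripper":45},{"slide":[6,46,0],"delta_rot":[0,0,0],"gripper":45},{"slide":[6,46,0],"delta_rot":[0,0,0],"gripper":45}]'

```text
time_s: 15.58
position: [0.4854, 0.1336, 0.1138]
eef_rot: [-0.0, 1.0, 0.0, -0.001]
force: [-0.7, 0.6, -1.0]
opening: 0.57
grip_force: 30.0
```

Request:
step_arm --motion '[{"slide":[7,46,0],"delta_rot":[0,0,0],"gripper":45},{"slide":[7,40,0],"delta_rot":[0,0,0],"gripper":45},{"slide":[7,20,0],"delta_rot":[0,0,0],"gripper":45},{"slide":[0,0,30],"delta_rot":[0,0,0],"gripper":45},{"slide":[0,0,20],"delta_rot":[0,0,0],"gripper":45},{"slide":[0,0,0],"delta_rot":[0,0,0],"gripper":45},{"slide":[0,0,0],"delta_rot":[0,0,0],"gripper":45},{"slide":[0,0,0],"delta_rot":[0,0,0],"gripper":45}]'

```text
time_s: 16.58
position: [0.4667, 0.2379, 0.0655]
eef_rot: [-0.0, 1.0, 0.0, 0.001]
force: [0.1, -0.1, -0.3]
opening: 0.578
grip_force: 30.0
```

Request:
step_arm --motion '[{"slide":[0,0,20],"delta_rot":[0,0,0],"gripper":45},{"slide":[0,0,14],"delta_rot":[0,0,0],"gripper":45},{"slide":[0,0,5],"delta_rot":[0,0,0],"gripper":45},{"slide":[0,0,2],"delta_rot":[0,0,0],"gripper":45},{"slide":[0,0,1],"delta_rot":[0,0,0],"gripper":45},{"slide":[0,0,1],"delta_rot":[0,0,0],"gripper":45},{"slide":[0,0,0],"delta_rot":[0,0,0],"gripper":45},{"slide":[0,0,0],"delta_rot":[0,0,0],"gripper":45}]'

```text
time_s: 17.58
position: [0.4666, 0.2379, 0.0223]
eef_rot: [-0.0, 1.0, 0.0, 0.001]
force: [-2.1, -0.4, 6.8]
opening: 0.578
grip_force: 30.0
```

Contact (about 7 N). Release and rise.

Request:
step_arm --motion '[{"slide":[0,0,0],"delta_rot":[0,0,0],"gripper":56},{"slide":[0,0,0],"delta_rot":[0,0,0],"gripper":62},{"slide":[0,0,0],"delta_rot":[0,0,0],"gripper":80},{"slide":[0,0,0],"delta_rot":[0,0,0],"gripper":80},{"slide":[0,0,0],"delta_rot":[0,0,0],"gripper":80},{"slide":[0,0,-20],"delta_rot":[0,0,0],"gripper":82},{"slide":[0,0,-50],"delta_rot":[0,0,0],"gripper":82},{"slide":[0,0,-60],"delta_rot":[0,0,0],"gripper":82},{"slide":[0,0,-40],"delta_rot":[0,0,0],"gripper":82},{"slide":[0,0,0],"delta_rot":[0,0,0],"gripper":82}]'

```text
time_s: 18.82
position: [0.4684, 0.2384, 0.1954]
eef_rot: [-0.0, 1.0, 0.001, 0.004]
force: [-0.5, -0.7, -0.2]
opening: 0.882
grip_force: 0.0
```

```bash
python3 snap.py wrist w7; python3 chk.py w7 red; python3 snap.py top t7;  python3 chk.py t7 red; python3 chk.py t7 black
```

```text
18.82 [468.4 238.4 195.4] [[-1.0, -0.0, 0.008], [-0.0, 1.0, 0.002], [-0.008, 0.002, -1.0]] [ 0.26  0.23  1.64 -0.    1.27 -1.31] 82.0
[253. 180.] [253.7 183.9] [58.7 67.1] cup [470.3 237.7  61. ] off [3.5 0.2]
[253. 180.] [253.7 183.9] [58.6 67.1] cup [470.2 237.7  61. ] off [3.4 0.2]
18.88 [467. 238. 193.] [[-1.0, -0.0, 0.003], [-0.0, 1.0, 0.001], [-0.003, 0.001, -1.0]] [ 0.26  0.23  1.64 -0.    1.27 -1.31] 81.8
[118. 233.] [123.1 239.9] [ 5.9 22.5] cup [451.2 226.7  61. ] off [-15.6 -10.8]
[118. 233.] [122.9 240.3] [ 5.7 22.5] cup [450.4 227.   61. ] off [-16.4 -10.5]
[119. 175.] [118.9 175. ] [23.3 28. ] cup [593.3 241.3  61. ] off [0.2 0.4]
[119. 175.] [119.1 175.4] [22.7 27.1] cup [592.5 240.8  61. ] off [-0.6 -0.1]
```

Black is within 1 mm from the top camera. Red is about 3 mm by the wrist camera, which shares the same small in-motion bias; the arm hides it from the top camera. Next the white cup.

Request:
step_arm --motion '[{"slide":[3,-45,0],"delta_rot":[0,0,0],"gripper":82},{"slide":[3,-45,0],"delta_rot":[0,0,0],"gripper":82},{"slide":[3,-45,0],"delta_rot":[0,0,0],"gripper":82},{"slide":[3,-45,0],"delta_rot":[0,0,0],"gripper":82},{"slide":[3,-45,0],"delta_rot":[0,0,0],"gripper":82},{"slide":[3,-45,0],"delta_rot":[0,0,0],"gripper":82},{"slide":[3,-45,0],"delta_rot":[0,0,0],"gripper":82},{"slide":[3,-45,0],"delta_rot":[0,0,0],"gripper":82},{"slide":[3,-45,0],"delta_rot":[0,0,0],"gripper":82},{"slide":[3,-45,0],"delta_rot":[0,0,0],"gripper":82},{"slide":[2,-42,0],"delta_rot":[0,0,0],"gripper":82},{"slide":[0,0,0],"delta_rot":[0,0,0],"gripper":82}]'

```text
time_s: 20.42
position: [0.4331, -0.2562, 0.1894]
eef_rot: [0.002, 1.0, 0.001, -0.001]
force: [-0.3, 0.4, 0.3]
opening: 0.879
grip_force: 0.0
```

Request:
step_arm --motion '[{"slide":[0,0,50],"delta_rot":[0,0,0],"gripper":82},{"slide":[0,0,40],"delta_rot":[0,0,0],"gripper":82},{"slide":[0,0,0],"delta_rot":[0,0,0],"gripper":82},{"slide":[0,0,0],"delta_rot":[0,0,0],"gripper":82},{"slide":[0,0,0],"delta_rot":[0,0,0],"gripper":82}]'

```text
time_s: 21.05
position: [0.4353, -0.2548, 0.1033]
eef_rot: [-0.0, 1.0, -0.001, 0.001]
force: [0.5, -1.0, -0.2]
opening: 0.882
grip_force: 0.0
```

Request:
step_arm --motion '[{"slide":[0,1,30],"delta_rot":[0,0,0],"gripper":82},{"slide":[0,0,30],"delta_rot":[0,0,0],"gripper":82},{"slide":[0,0,17],"delta_rot":[0,0,0],"gripper":82},{"slide":[0,0,0],"delta_rot":[0,0,0],"gripper":82},{"slide":[0,0,0],"delta_rot":[0,0,0],"gripper":62},{"slide":[0,0,0],"delta_rot":[0,0,0],"gripper":56},{"slide":[0,0,0],"delta_rot":[0,0,0],"gripper":45},{"slide":[0,0,0],"delta_rot":[0,0,0],"gripper":45},{"slide":[0,0,0],"delta_rot":[0,0,0],"gripper":45},{"slide":[0,0,0],"delta_rot":[0,0,0],"gripper":45}]'

```text
time_s: 22.3
position: [0.4347, -0.2536, 0.0253]
eef_rot: [-0.0, 1.0, -0.0, 0.0]
force: [-1.2, 0.3, 5.2]
opening: 0.571
grip_force: 30.0
```

Request:
step_arm --motion '[{"slide":[0,0,-10],"delta_rot":[0,0,0],"gripper":45},{"slide":[0,0,-30],"delta_rot":[0,0,0],"gripper":45},{"slide":[0,0,-50],"delta_rot":[0,0,0],"gripper":45},{"slide":[-10,20,0],"delta_rot":[0,0,0],"gripper":45},{"slide":[-20,45,0],"delta_rot":[0,0,0],"gripper":45},{"slide":[-20,45,0],"delta_rot":[0,0,0],"gripper":45},{"slide":[-20,45,0],"delta_rot":[0,0,0],"gripper":45},{"slide":[-20,45,0],"delta_rot":[0,0,0],"gripper":45},{"slide":[-20,45,0],"delta_rot":[0,0,0],"gripper":45},{"slide":[-20,45,0],"delta_rot":[0,0,0],"gripper":45},{"slide":[-20,45,0],"delta_rot":[0,0,0],"gripper":45},{"slide":[-20,30,0],"delta_rot":[0,0,0],"gripper":45}]'

```text
time_s: 23.8
position: [0.6043, 0.1141, 0.1148]
eef_rot: [-0.001, 1.0, 0.0, -0.0]
force: [0.1, -0.5, -0.9]
opening: 0.567
grip_force: 30.0
```

Request:
step_arm --motion '[{"slide":[-4,13,0],"delta_rot":[0,0,0],"gripper":45},{"slide":[0,0,30],"delta_rot":[0,0,0],"gripper":45},{"slide":[0,0,20],"delta_rot":[0,0,0],"gripper":45},{"slide":[0,0,0],"delta_rot":[0,0,0],"gripper":45},{"slide":[0,0,0],"delta_rot":[0,0,0],"gripper":45},{"slide":[0,0,0],"delta_rot":[0,0,0],"gripper":45}]'

```text
time_s: 24.55
position: [0.609, 0.1245, 0.066]
eef_rot: [0.0, 1.0, -0.0, 0.001]
force: [-0.4, -0.6, -0.5]
opening: 0.567
grip_force: 30.0
```

Request:
step_arm --motion '[{"slide":[0,0,20],"delta_rot":[0,0,0],"gripper":45},{"slide":[0,0,14],"delta_rot":[0,0,0],"gripper":45},{"slide":[0,0,5],"delta_rot":[0,0,0],"gripper":45},{"slide":[0,0,2],"delta_rot":[0,0,0],"gripper":45},{"slide":[0,0,1],"delta_rot":[0,0,0],"gripper":45},{"slide":[0,0,1],"delta_rot":[0,0,0],"gripper":45},{"slide":[0,0,0],"delta_rot":[0,0,0],"gripper":45},{"slide":[0,0,0],"delta_rot":[0,0,0],"gripper":45}]'

```text
time_s: 25.55
position: [0.6086, 0.1248, 0.0223]
eef_rot: [-0.0, 1.0, 0.0, 0.001]
force: [-1.5, 0.6, 4.9]
opening: 0.569
grip_force: 30.0
```

Request:
step_arm --motion '[{"slide":[0,0,0],"delta_rot":[0,0,0],"gripper":56},{"slide":[0,0,0],"delta_rot":[0,0,0],"gripper":62},{"slide":[0,0,0],"delta_rot":[0,0,0],"gripper":80},{"slide":[0,0,0],"delta_rot":[0,0,0],"gripper":80},{"slide":[0,0,0],"delta_rot":[0,0,0],"gripper":80},{"slide":[0,0,-20],"delta_rot":[0,0,0],"gripper":82},{"slide":[0,0,-50],"delta_rot":[0,0,0],"gripper":82},{"slide":[0,0,-60],"delta_rot":[0,0,0],"gripper":82},{"slide":[0,0,-40],"delta_rot":[0,0,0],"gripper":82},{"slide":[0,0,0],"delta_rot":[0,0,0],"gripper":82},{"slide":[0,0,0],"delta_rot":[0,0,0],"gripper":82}]'

```text
time_s: 26.92
position: [0.6076, 0.1248, 0.1908]
eef_rot: [-0.0, 1.0, -0.0, -0.001]
force: [0.2, -0.1, -0.3]
opening: 0.878
grip_force: 0.0
```

```bash
python3 snap.py wrist w8; python3 chk.py w8 white; python3 chk.py w8 black
```

```text
26.93 [607.6 124.8 190.8] [[-1.0, -0.0, -0.001], [-0.0, 1.0, -0.0], [0.001, -0.0, -1.0]] [ 0.02  0.4   1.4   0.    1.34 -1.55] 81.7
[255. 185.] [255.1 189.5] [58.  65.6] cup [612.6 125.1  61. ] off [4.1 0.3]
[255. 185.] [254.6 189.7] [57.6 64.2] cup [612.7 124.7  61. ] off [ 4.2 -0.1]
[380. 169.] [378.2 168.3] [63.8 68.6] cup [592.3 238.9  61. ] off [-0.8 -2. ]
[380. 169.] [378.1 168.3] [63.7 68.4] cup [592.3 238.8  61. ] off [-0.8 -2.1]
```

View pics/w8.png

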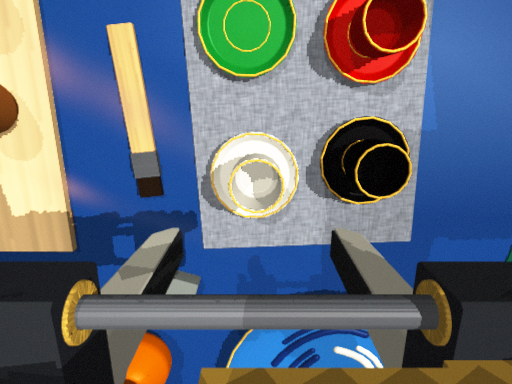

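White, red and black all stand in their saucers, with white's rim at (256,187) in its saucer (254,175). Last is green.

Request:
step_arm --motion '[{"slide":[25,-37,0],"delta_rot":[0,0,0],"gripper":82},{"slide":[25,-37,0],"delta_rot":[0,0,0],"gripper":82},{"slide":[25,-37,0],"delta_rot":[0,0,0],"gripper":82},{"slide":[25,-37,0],"delta_rot":[0,0,0],"gripper":82},{"slide":[25,-37,0],"delta_rot":[0,0,0],"gripper":82},{"slide":[25,-37,0],"delta_rot":[0,0,0],"gripper":82},{"slide":[27,-39,0],"delta_rot":[0,0,0],"gripper":82},{"slide":[0,0,50],"delta_rot":[0,0,0],"gripper":82},{"slide":[0,0,38],"delta_rot":[0,0,0],"gripper":82},{"slide":[0,0,0],"delta_rot":[0,0,0],"gripper":82},{"slide":[0,0,0],"delta_rot":[0,0,0],"gripper":82},{"slide":[0,0,0],"delta_rot":[0,0,0],"gripper":82}]'

```text
time_s: 28.48
position: [0.4323, -0.1366, 0.105]
eef_rot: [-0.0, 1.0, -0.001, 0.001]
force: [-0.9, 0.3, -0.2]
opening: 0.884
grip_force: 0.0
```

Request:
step_arm --motion '[{"slide":[1,0,30],"delta_rot":[0,0,0],"gripper":82},{"slide":[0,0,30],"delta_rot":[0,0,0],"gripper":82},{"slide":[0,0,19],"delta_rot":[0,0,0],"gripper":82},{"slide":[0,0,0],"delta_rot":[0,0,0],"gripper":82},{"slide":[0,0,0],"delta_rot":[0,0,0],"gripper":62},{"slide":[0,0,0],"delta_rot":[0,0,0],"gripper":56},{"slide":[0,0,0],"delta_rot":[0,0,0],"gripper":45},{"slide":[0,0,0],"delta_rot":[0,0,0],"gripper":45},{"slide":[0,0,0],"delta_rot":[0,0,0],"gripper":45},{"slide":[0,0,0],"delta_rot":[0,0,0],"gripper":45}]'

```text
time_s: 29.72
position: [0.4307, -0.1366, 0.0252]
eef_rot: [-0.0, 1.0, -0.0, 0.0]
force: [0.1, -1.1, 6.6]
opening: 0.56
grip_force: 30.0
```

Request:
step_arm --motion '[{"slide":[0,0,-10],"delta_rot":[0,0,0],"gripper":45},{"slide":[0,0,-30],"delta_rot":[0,0,0],"gripper":45},{"slide":[0,0,-50],"delta_rot":[0,0,0],"gripper":45},{"slide":[-4,20,0],"delta_rot":[0,0,0],"gripper":45},{"slide":[-5,43,0],"delta_rot":[0,0,0],"gripper":45},{"slide":[-5,43,0],"delta_rot":[0,0,0],"gripper":45},{"slide":[-5,43,0],"delta_rot":[0,0,0],"gripper":45},{"slide":[-5,43,0],"delta_rot":[0,0,0],"gripper":45},{"slide":[-5,43,0],"delta_rot":[0,0,0],"gripper":45},{"slide":[-1,18,0],"delta_rot":[0,0,0],"gripper":45},{"slide":[0,0,30],"delta_rot":[0,0,0],"gripper":45},{"slide":[0,0,20],"delta_rot":[0,0,0],"gripper":45}]'

```text
time_s: 31.22
position: [0.4595, 0.1173, 0.064]
eef_rot: [-0.001, 1.0, -0.0, -0.0]
force: [-0.4, -0.2, -1.7]
opening: 0.562
grip_force: 30.0
```

Request:
step_arm --motion '[{"slide":[0,0,0],"delta_rot":[0,0,0],"gripper":45},{"slide":[0,0,0],"delta_rot":[0,0,0],"gripper":45},{"slide":[0,0,0],"delta_rot":[0,0,0],"gripper":45}]'

```text
time_s: 31.6
position: [0.461, 0.1167, 0.0656]
eef_rot: [-0.0, 1.0, 0.0, 0.001]
force: [0.5, 0.4, -0.3]
opening: 0.56
grip_force: 30.0
```

Request:
step_arm --motion '[{"slide":[0,0,20],"delta_rot":[0,0,0],"gripper":45},{"slide":[0,0,14],"delta_rot":[0,0,0],"gripper":45},{"slide":[0,0,5],"delta_rot":[0,0,0],"gripper":45},{"slide":[0,0,2],"delta_rot":[0,0,0],"gripper":45},{"slide":[0,0,1],"delta_rot":[0,0,0],"gripper":45},{"slide":[0,0,1],"delta_rot":[0,0,0],"gripper":45},{"slide":[0,0,0],"delta_rot":[0,0,0],"gripper":45},{"slide":[0,0,0],"delta_rot":[0,0,0],"gripper":45}]'

```text
time_s: 32.6
position: [0.4606, 0.1168, 0.0222]
eef_rot: [-0.0, 1.0, -0.0, 0.001]
force: [-1.5, -1.7, 5.1]
opening: 0.556
grip_force: 30.0
```

Request:
step_arm --motion '[{"slide":[0,0,0],"delta_rot":[0,0,0],"gripper":56},{"slide":[0,0,0],"delta_rot":[0,0,0],"gripper":62},{"slide":[0,0,0],"delta_rot":[0,0,0],"gripper":80},{"slide":[0,0,0],"delta_rot":[0,0,0],"gripper":80},{"slide":[0,0,0],"delta_rot":[0,0,0],"gripper":80},{"slide":[0,0,-20],"delta_rot":[0,0,0],"gripper":82},{"slide":[0,0,-50],"delta_rot":[0,0,0],"gripper":82},{"slide":[0,0,-60],"delta_rot":[0,0,0],"gripper":82},{"slide":[0,0,-60],"delta_rot":[0,0,0],"gripper":82},{"slide":[0,0,-40],"delta_rot":[0,0,0],"gripper":82},{"slide":[0,0,0],"delta_rot":[0,0,0],"gripper":82},{"slide":[0,0,0],"delta_rot":[0,0,0],"gripper":82}]'

```text
time_s: 34.1
position: [0.4596, 0.1168, 0.2508]
eef_rot: [-0.0, 1.0, -0.0, -0.001]
force: [0.0, -0.9, 0.1]
opening: 0.882
grip_force: 0.0
```

```bash
python3 snap.py wrist w9
```

```text
34.1 [459.6 116.8 250.8] [[-1.0, -0.0, -0.001], [-0.0, 1.0, -0.0], [0.001, -0.0, -1.0]] [ 0.01  0.1   1.65 -0.    1.39 -1.56] 82.1
```

Request:
step_arm --motion '[{"slide":[10,-45,0],"delta_rot":[0,0,0],"gripper":82},{"slide":[10,-45,0],"delta_rot":[0,0,0],"gripper":82},{"slide":[10,-45,0],"delta_rot":[0,0,0],"gripper":82},{"slide":[10,-45,0],"delta_rot":[0,0,0],"gripper":82},{"slide":[10,-45,0],"delta_rot":[0,0,0],"gripper":82},{"slide":[10,-45,0],"delta_rot":[0,0,0],"gripper":82},{"slide":[0,0,0],"delta_rot":[0,0,0],"gripper":82},{"slide":[0,0,0],"delta_rot":[0,0,0],"gripper":82}]'

```text
time_s: 35.15
position: [0.3997, -0.1526, 0.2504]
eef_rot: [0.0, 1.0, 0.001, -0.001]
force: [-1.1, 0.0, -0.1]
opening: 0.884
grip_force: 0.0
```

```bash
python3 snap.py top t9; for c in black red green white; do echo $c; python3 chk.py t9 $c; done
python3 - <<'E'
from h import *
t,w=load("t9")["color"],load("w9")["color"]
o=np.zeros((600,800,3),np.uint8); o[:288,:768]=cv2.resize(t[120:288,85:405],(768,288) if 0 else (549,288)).repeat(1,1)[:, :549] if 0 else cv2.resize(t[125:285,90:410],(768,384))[:288]
o[:384,:768]=cv2.resize(t[125:285,90:410],(768,384)); o[390:600,:280]=cv2.resize(w,(280,210))
cv2.imwrite("pics/c9.png",o[...,::-1])
E
```

```text
35.15 [ 399.7 -152.6  250.4] [[-1.0, 0.001, -0.002], [0.001, 1.0, 0.002], [0.002, 0.002, -1.0]] [-0.63  0.01  1.75  0.    1.39 -2.2 ] 82.2
black
[119. 175.] [118.9 175. ] [23.2 28. ] cup [593.2 241.2  61. ] off [0.1 0.3]
[119. 175.] [119.1 175.4] [22.7 27.1] cup [592.5 240.7  61. ] off [-0.6 -0.2]
red
[118. 233.] [117.7 232.3] [26.  28.5] cup [467.6 238.9  61. ] off [0.8 1.4]
[118. 233.] [117.8 232.4] [25.7 28.6] cup [467.5 238.7  61. ] off [0.7 1.2]
green
[175. 235.] [173.  233.9] [26.9 29.7] cup [462.3 120.4  61. ] off [1.5 3.7]
[175. 235.] [173.2 234. ] [26.8 29.3] cup [462.1 120.1  61. ] off [1.3 3.4]
white
[172. 168.] [171.6 167.9] [19.2 25.5] cup [607.8 126.2  61. ] off [-0.7  1.4]Traceback (most recent call last):
  File "chk.py", line 7, in <module>
    e,ax=fit(d["color"],q,int(np.clip(27e-3*1.3*d["fx"]/(d["R"]@X+d["t"])[2],12,60)),"gold",sm)
         ~~~^^^^^^^^^^^^^^^^^^^^^^^^^^^^^^^^^^^^^^^^^^^^^^^^^^^^^^^^^^^^^^^^^^^^^^^^^^^^^^^^^^^
  File "m.py", line 11, in fit
    hull=cv2.convexHull(pts).reshape(-1,2)
         ^^^^^^^^^^^^^^^^^^^^^^^^^^^
AttributeError: 'NoneType' object has no attribute 'reshape'
```

View pics/c9.png

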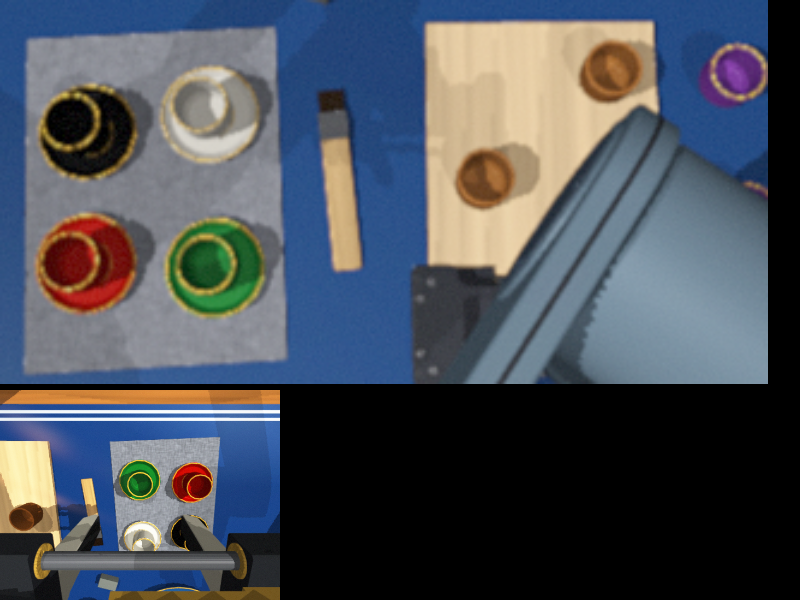

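The crop shows all four cups upright in the saucers of their own colour. They are within about 4 mm of centre by the top camera; white's figure comes from a partial rim fit. The bare cups stand where they were and the gripper is clear, so I hand it in.

```bash
python3 -c "
from bench import ticket
print(ticket.job_done())"
```

```text
the job is handed in; nothing more can be done
None
```

The four lacquered cups stand upright in the saucers of their own colours, within about 4 mm of centre by the top camera, the bare and purple cups were left alone, and the job was handed in at about 35 s; the hand-in returned no verdict.

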